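# Lid the biscuit canisters at closing time

### The arm

A 6-joint arm with a two-finger parallel gripper is mounted at the origin on the work surface. World frame = base frame: x ahead of the robot, y to its left, z up, the work surface at z = 0. Lengths are in m, angles in degrees, forces in N, time in s.
With the tool pointing down it reaches from about 0.35 to 0.8 m from the base axis. Payload 7.3 kg.
Tool frame: the origin (TCP) lies between the finger pads; the fingertips stand r.tips_ahead ahead of it and the grasp point (between the pads) lies 11 mm behind it (r.tips_ahead is the distance from the TCP to the fingertips, in m); z points along the fingers, y is the direction in which the jaws open and shut (so a half turn about z gives the same grasp; the last joint's range is limited). The gripper opens to 85 mm and grips with 20 to 120 N. Pads are 22 mm wide; open, the fingers measure 114 mm over their backs; the gripper's body (76 mm by 85 mm) begins 54 mm behind the grasp point. The pads swing forward as they close: fully open they stand 13 mm farther back than shut.
Start: joints at [62.739, 19.595, 87.324, -0, 73.075, -8.365], TCP at [0.17, 0.497, 0.239] pointing down, gripper open.
Joint ranges: [-145.02, 145.02], [-44.19, 115.74], [2.07, 154.8], [-57.11, 237.11], [16.16, 152.29], [-177.93, 177.93]. Speed limits (degrees/s): [147.25, 147.25, 180, 180, 180, 180].

### API

Orientations are given as [roll, pitch, yaw] about the fixed x, y, z axes, in that order (R = Rz(yaw) Ry(pitch) Rx(roll)).
In Python, from workcell import r, optics gives the robot as it stands. The module is installed in compiled form; this text tells all that it offers.
- The arm moves only by the tool servo_tool, never from a script. Its argument "motion" is text: rows parted by semicolons, each of 7 numbers parted by spaces: the turn, a rotation vector about the tool's x, y, z in degrees, then the shift along the tool's x, y, z in mm, then the finger opening in mm, from 0 to 85.4. In form: wx wy wz x y z grip; .... A call has 1 to 12 rows; each row is the pose to reach, as a shift and turn from the pose measured when the call began, along the tool's axes at that moment; what a row does not reach only later rows make up. A row lasts 1/8 s, in which the tool goes at most 62.5 mm and 10.7 degrees, less where a joint would pass 70% of its speed; a pose out of reach is approached as far as the arm can. A call with a gripper value outside its range is refused whole. The fingers move at their own pace and stop on an object; "newtons" is the grip in N (left out, the last holds). Time passes only in rows, so rows that repeat a pose let the fingers close. It gives the time, the measured TCP pose, the force and the opening at its end, in the units of the state.
- r.state(): the state, without advancing time (a new reading comes with each control period).
- optics.camera(name): name is "side" or "top"; returns a dict with "pixels" (480x640x3 uint8, red, green, blue), "z_map" (480x640 float32, m along the optical axis (not along the pixel's ray), 0 where there is no reading), "fx", "fy", "cx", "cy" (pixels), "camera_from_world" (4x4, takes a point from world to camera coordinates). Camera axes: x right, y down, z forward; pixel columns grow to the right and rows downward; lengths in m; the calibration is good to about 2 mm. A picture is of the moment at which its call begins.
- r.sign_off(): hands the job in, once; it reports no verdict.
The state is a dict: "time_s": time; "joints": joint angles; "qvel": joint speeds; "tau": joint torques, N m; "tool_pos": TCP position; "orientation": TCP orientation; "wrist_force": force on the tool from outside, world axes, zero at the start; "wrist_torque": the same for the moment, N m; "width": finger opening in m.
Only numpy, scipy, OpenCV 4.12 (cv2) and the standard library are available. Lean on these libraries where they do the work, as an engineer would, in place of code of your own. Each camera call takes 0.05 s, during which the arm holds its last target. There are 200 camera calls.

### The job

The cafe is closing: put each of the four bamboo lids back on the canister it fits, so that the biscuits, sweets and tea stay fresh. Every lid must sit level and fully home, its plug down in the mouth and its sides in line with the canister's; set them down gently, without dropping them, and leave the bell and the tongs where they are.

Things in the scene. Friction and masses are not known exactly. Their poses are not given: they have to be found in the camera images.
- lid_large: Bamboo board 14 mm thick with a light-grey silicone plug underneath and a steel grip standing in the middle of the top. Starts lying on the counter, plug down, grip up. Origin: centre of the plug's underside; z up through the grip. Heights above the origin: plug 0 to 12 mm, board 12 to 26 mm, grip 26 to 60 mm. Large round lid: board 130 mm across, plug 96 mm across, round grip 26 mm across. About 190 g.
- lid_small: Bamboo board 14 mm thick with a light-grey silicone plug underneath and a steel grip standing in the middle of the top. Starts lying on the counter, plug down, grip up. Origin: centre of the plug's underside; z up through the grip. Heights above the origin: plug 0 to 12 mm, board 12 to 26 mm, grip 26 to 60 mm. Small round lid: board 92 mm across, plug 58 mm across, round grip 20 mm across. About 90 g.
- lid_square: Bamboo board 14 mm thick with a light-grey silicone plug underneath and a steel grip standing in the middle of the top. Starts lying on the counter, plug down, grip up. Origin: centre of the plug's underside; z up through the grip. Heights above the origin: plug 0 to 12 mm, board 12 to 26 mm, grip 26 to 60 mm. Square lid: board 116 x 116 mm, plug 82 x 82 mm, square grip 24 x 24 mm; x and y run parallel to the sides. About 180 g.
- lid_oblong: Bamboo board 14 mm thick with a light-grey silicone plug underneath and a steel grip standing in the middle of the top. Starts lying on the counter, plug down, grip up. Origin: centre of the plug's underside; z up through the grip. Heights above the origin: plug 0 to 12 mm, board 12 to 26 mm, grip 26 to 60 mm. Oblong lid: board 158 mm along x and 92 mm along y, plug 124 x 58 mm, bar grip 50 mm along x and 18 mm along y. About 190 g.
- canister_large: Open white glazed canister without its lid, fixed to the counter. Origin: centre of its foot, on the counter; z up. Contents lie at least 22 mm below the rim. Large round canister (biscuits): 124 mm across, mouth 112 mm across, rim 100 mm above the counter. Takes the large round lid.
- canister_small: Open white glazed canister without its lid, fixed to the counter. Origin: centre of its foot, on the counter; z up. Contents lie at least 22 mm below the rim. Small round canister (foil-wrapped sweets): 86 mm across, mouth 74 mm across, rim 85 mm above the counter. Takes the small round lid.
- canister_square: Open white glazed canister without its lid, fixed to the counter. Origin: centre of its foot, on the counter; z up. Contents lie at least 22 mm below the rim. Square canister (shortbread): 110 x 110 mm, mouth 98 x 98 mm, rim 95 mm above the counter; x and y parallel to the sides. Takes the square lid, in any quarter turn.
- canister_oblong: Open white glazed canister without its lid, fixed to the counter. Origin: centre of its foot, on the counter; z up. Contents lie at least 22 mm below the rim. Oblong canister (tea portions): 152 mm along x and 86 mm along y, mouth 140 x 74 mm, rim 80 mm above the counter. Takes the oblong lid, either way round.
- bell: Brass service bell, loose, 84 mm across, 59 mm high, beside the work; origin at the centre of its underside. To be left alone.
- tongs: Steel pastry tongs lying on the counter beside the work, loose, about 210 mm along x, 55 mm wide, 24 mm high; origin on the counter near their middle. To be left alone.
Mind the look-alikes: they are no part of the job. What is shaped like the lid_oblong but blue or red is not meant.

How it is judged (in metres and radians):
At the end, for the whole second after the job is handed in: Each lid is on its own canister: centre within 12 mm of the canister's, board resting on the rim (height within 3 mm), level within 0.06 rad, the oblong and square lids' sides within 0.17 rad of the canister's sides, all at rest (horizontal distance between lid_large and canister_large below 0.012 m and z of lid_large in the frame of canister_large between 0.085 and 0.091 m and angle between each of lid_large, lid_small, lid_square, lid_oblong's own z axis and vertical below 0.06 rad and linear speed of each of lid_large, lid_small, lid_square, lid_oblong below 0.02 m/s and horizontal distance between lid_small and canister_small below 0.012 m and z of lid_small in the frame of canister_small between 0.07 and 0.076 m and horizontal distance between lid_square and canister_square below 0.012 m and z of lid_square in the frame of canister_square between 0.08 and 0.086 m and (angle between the x axis of lid_square and the x axis of canister_square, either way round below 0.17 rad or angle between the x axis of lid_square and the y axis of canister_square, either way round below 0.17 rad) and horizontal distance between lid_oblong and canister_oblong below 0.012 m and z of lid_oblong in the frame of canister_oblong between 0.065 and 0.071 m and angle between the x axis of lid_oblong and the x axis of canister_oblong, either way round below 0.17 rad); the robot touches nothing.
It fails at once if a lid is dropped or slammed onto its canister (faster than 0.5 m/s within 30 mm of its seat) ((horizontal distance between lid_large and canister_large below 0.03 m and z of lid_large in the frame of canister_large below 0.118 m and linear speed of lid_large above 0.5 m/s) or (horizontal distance between lid_small and canister_small below 0.03 m and z of lid_small in the frame of canister_small below 0.103 m and linear speed of lid_small above 0.5 m/s) or (horizontal distance between lid_square and canister_square below 0.03 m and z of lid_square in the frame of canister_square below 0.113 m and linear speed of lid_square above 0.5 m/s) or (horizontal distance between lid_oblong and canister_oblong below 0.03 m and z of lid_oblong in the frame of canister_oblong below 0.098 m and linear speed of lid_oblong above 0.5 m/s)).
It fails at once if the bell moved more than 30 mm from where it was (distance of bell from where it was at the start of the episode above 0.03 m).
It fails at once if the tongs moved more than 30 mm from where it was (distance of tongs from where it was at the start of the episode above 0.03 m).
It also fails if it takes over 120 s, if anything falls off the work surface, if the arm or the gripper's body presses on something with over 40 N, if the wrist force passes 120 N, or if a joint passes its speed limit or range.

## Working session

There is one attempt and no reset: what is moved stays moved. The work goes in short steps, Python scripts to look and compute and a tool call to move; the robot and the scene stay as the last step left them, time stands still between calls to the robot, and variables do not carry over. Pictures are saved under pics/ and viewed, on a budget of 14 in all, crops included, one or two more only if the job needs it, and the job is handed in when it is done.

Besides the shell and the picture viewer there is one more tool, called after "Emit:" by a JSON object that holds its "op" and its "data". servo_tool: Moves the arm, as the interface text tells. Its arguments: {"type":"object","properties":{"motion":{"type":"string"},"newtons":{"type":"number"}},"required":["motion"]}

```bash
mkdir -p pics
python3 - <<'E'
from workcell import r, optics
import cv2,numpy as np
print(r.state(), r.tips_ahead)
for n in("top","side"):
    c=optics.camera(n); cv2.imwrite(f"pics/{n}0.png",c["pixels"][:,:,::-1]); np.savez(f"{n}0.npz",**c)
    print(n,c["fx"],c["fy"],c["cx"],c["cy"]); print(np.round(np.linalg.inv(c["camera_from_world"]),4))
E
```

```text
{'time_s': 0.0, 'joints': array([ 6.27387714e+01,  1.96389830e+01,  8.73772537e+01, -2.64860438e-04,
        7.30746896e+01, -8.36484482e+00]), 'qvel': array([-0.02226393,  0.08174725,  0.01248399, -0.05885914, -0.08111778,
       -0.07909357]), 'tau': array([-9.33701449e-04, -4.33674216e+01, -2.46003717e+01, -4.03889126e-04,
        8.05707386e-03, -1.93810212e-05]), 'tool_pos': array([0.16982288, 0.49636457, 0.23860274]), 'orientation': array([-1.79910004e+02, -1.29770276e-02,  1.61103683e+02]), 'wrist_force': array([ 0.4963253 ,  0.0694434 , -0.95272437]), 'wrist_torque': array([ 0.01012982, -0.06378445,  0.01394787]), 'width': 0.08531545394501219} 0.008
top 505.47093109379716 505.47093109379716 325.36567059519655 236.406785489551
[[ 0.0412 -0.9779  0.2049  0.1744]
 [-0.9991 -0.0411  0.0048 -0.0173]
 [ 0.0037 -0.2049 -0.9788  1.6588]
 [ 0.      0.      0.      1.    ]]
side 496.12315936014704 496.12315936014704 316.09456272820637 238.4900345502294
[[ 0.7808 -0.4751  0.4058 -0.1421]
 [-0.6248 -0.5964  0.5039 -0.8138]
 [ 0.0027 -0.647  -0.7625  1.2733]
 [ 0.      0.      0.      1.    ]]
```

View pics/top0.png

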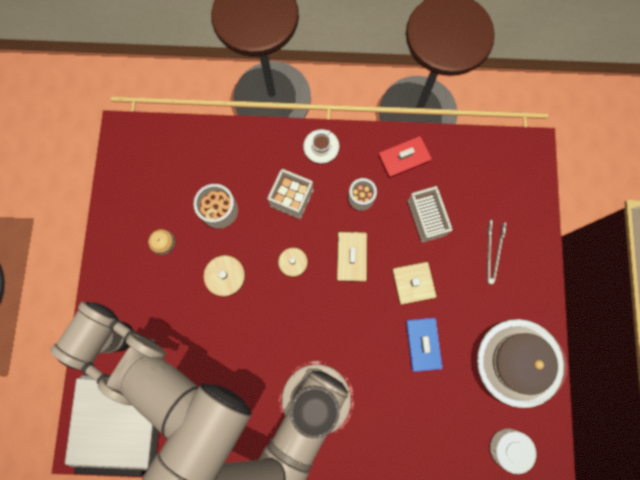

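View pics/side0.png

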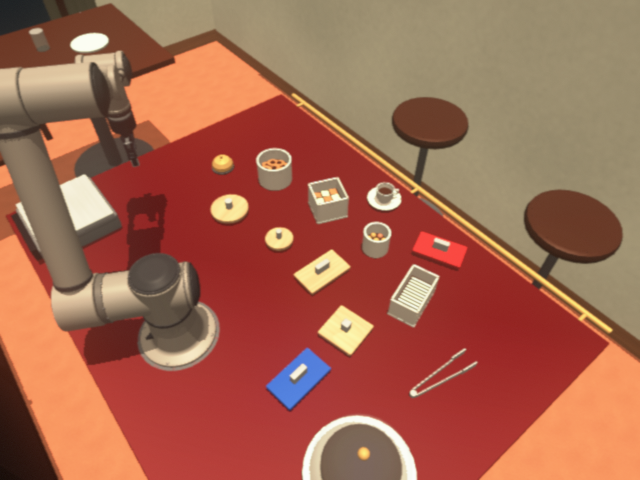

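Top view: large, square, small and oblong canisters at about (216,206), (291,194), (363,194) and (431,214). Lids: large (224,276), small (293,262), oblong (352,256) and square (414,283). Bell at (161,241), tongs at (497,252), red and blue decoys at (405,156) and (425,345). The side view agrees.

```bash
cat > h.py <<'E'
import cv2,numpy as np
def ray(c,uv,z):
    M=np.linalg.inv(c["camera_from_world"]); uv=np.atleast_2d(uv).astype(float)
    d=np.c_[(uv[:,0]-c["cx"])/c["fx"],(uv[:,1]-c["cy"])/c["fy"],np.ones(len(uv))]@M[:3,:3].T
    o=M[:3,3]; return o+d*((z-o[2])/d[:,2])[:,None]
def cloud(c):
    v,u=np.mgrid[:480,:640]; Z=c["z_map"]; M=np.linalg.inv(c["camera_from_world"])
    P=np.stack([(u-c["cx"])/c["fx"]*Z,(v-c["cy"])/c["fy"]*Z,Z],-1)@M[:3,:3].T+M[:3,3]
    P[Z==0]=np.nan; return P
def rect(P):  # centre, sides (mm), long side direction (deg)
    (c,s,a)=cv2.minAreaRect((P[:,:2]*1000).astype(np.float32))
    if s[0]<s[1]: s=s[::-1]; a+=90
    return np.round(c,1),np.round(s,1),round((a+90)%180-90,1)
def blob(m,seed,rad):
    k=np.zeros_like(m,np.uint8); cv2.circle(k,seed,rad,1,-1); m=(m&(k>0)).astype(np.uint8)
    n,l,st,_=cv2.connectedComponentsWithStats(m,connectivity=8); i=1+np.argmax(st[1:,4]); return l==i
E
python3 - <<'E'
from h import *
CAN=dict(large=(100,{'top':(216,206),'side':(274,168)}),square=(95,{'top':(291,194),'side':(328,198)}),small=(85,{'top':(363,194),'side':(377,239)}),oblong=(80,{'top':(431,214),'side':(414,294)}))
LID=dict(large={'top':(224,276),'side':(229,209)},small={'top':(293,262),'side':(279,239)},oblong={'top':(352,256),'side':(322,271)},square={'top':(414,283),'side':(346,330)})
for n in('top','side'):
    c=dict(np.load(n+'0.npz')); P=cloud(c); hsv=cv2.cvtColor(c['pixels'],cv2.COLOR_RGB2HSV)
    bam=(hsv[...,0]>12)&(hsv[...,0]<32)&(hsv[...,1]>50)&(hsv[...,2]>110)
    for k,s in LID.items():
        b=blob(bam,s[n],42); b2=b&(P[...,2]>0.019)&(P[...,2]<.033)
        v,u=np.nonzero(b); R=ray(c,np.c_[u,v],.026)
        v,u=np.nonzero((abs(P[...,2]-.06)<.006)&(np.hypot(P[...,0]-R[:,0].mean(),P[...,1]-R[:,1].mean())<.03))
        g=ray(c,np.c_[u,v],.060) if len(u) else np.full((1,3),np.nan)
        print(n,'lid',k,rect(R),'z',np.nanmedian(P[...,2][b]).round(4),'grip',(g.mean(0)*1000).round(1),rect(g) if len(u)>3 else '')
    for k,(h,s) in CAN.items():
        kk=np.zeros((480,640),np.uint8); cv2.circle(kk,s[n],42,1,-1)
        m=(abs(P[...,2]-h/1000)<.007)&(kk>0)
        v,u=np.nonzero(m); R=ray(c,np.c_[u,v],h/1000); print(n,'can',k,rect(R),len(u),'z',np.median(P[...,2][m]).round(4))
    for k,uv in dict(bell={'top':(161,241),'side':(222,163)},tongs={'top':(497,252),'side':(442,375)}).items(): print(n,k,ray(c,uv[n],.03)[0].round(3))
E
```

```text
top lid large (array([374.7, 314.4]), array([131.3, 129.9]), 4.2) z 0.0261 grip [373.4 314.3  60. ] (array([374.5, 315.7]), array([22.7, 22.2]), 4.7)
top lid small (array([428.2,  94.6]), array([93.5, 92.3]), 47.7) z 0.026 grip [426.6  94.1  60. ] (array([426.8,  93.8]), array([18.9, 17.1]), 29.3)
top lid oblong (array([454.8, -97.4]), array([160.4,  94.9]), 1.4) z 0.0262 grip [454.5 -99.   60. ] (array([453.5, -98.7]), array([48.9, 16.1]), 1.7)
top lid square (array([ 375.3, -301.9]), array([121.3, 119.7]), -76.3) z 0.0264 grip [ 375.4 -302.8   60. ] (array([ 374.9, -302.7]), array([25.4, 22.3]), -87.6)
top can large (array([595.2, 352.3]), array([123.2, 121.9]), 23.8) 228 z 0.0997
top can square (array([648.2, 111. ]), array([111.8, 110.6]), -20.9) 254 z 0.0936
top can small (array([ 657.7, -123.7]), array([84.6, 81.2]), 1.8) 154 z 0.0844
top can oblong (array([ 600. , -346.8]), array([153. ,  88.9]), 18.8) 287 z 0.0791
top bell [0.477 0.529 0.03 ]
top tongs [ 0.487 -0.573  0.03 ]
side lid large (array([371.3, 307.4]), array([132.3, 125. ]), 56.5) z 0.0234 grip [374.6 309.   60. ] 
[... 213 characters left out ...]
long (array([ 454.1, -102.9]), array([161.,  96.]), 0.8) z 0.0239 grip [ 455.7 -103.6   60. ] (array([ 453.8, -105. ]), array([48.6, 20.7]), 1.3)
side lid square (array([ 374.9, -306.3]), array([120.2, 118.1]), 13.2) z 0.0242 grip [ 376.5 -306.1   60. ] (array([ 376.5, -306.7]), array([23.9, 23.5]), -76.7)
side can large (array([622.2, 292.1]), array([240.1, 123.7]), -64.6) 146 z 0.0962
side can square (array([648. , 104.3]), array([115.8, 110.9]), 68.7) 179 z 0.0917
side can small (array([ 659.1, -129. ]), array([86.2, 83.8]), 26.4) 138 z 0.0825
side can oblong (array([ 601.2, -352. ]), array([154.4,  86.1]), 18.9) 282 z 0.0773
side bell [0.475 0.52  0.03 ]
side tongs [ 0.484 -0.574  0.03 ]
```

```bash
cat > go.py <<'E'
import sys,numpy as np
from scipy.spatial.transform import Rotation as Q
from workcell import r
s=r.state(); p=np.array(s['tool_pos'])*1000; R=Q.from_euler('xyz',s['orientation'],degrees=True)
print(p.round(1),np.round(s['orientation'],1),'q',np.round(s['joints'],0),'F',np.round(s['wrist_force'],1),'w',round(s['width']*1000,1),'t',round(s['time_s'],2))
for a in sys.argv[1:]:   # x,y,z(mm),yaw
    x,y,z,w=map(float,a.split(',')); T=Q.from_euler('xyz',[180,0,w],degrees=True)
    print(a,'->',(R.inv()*T).as_rotvec(degrees=True).round(1),R.inv().apply(np.array([x,y,z])-p).round(1))
E
python3 go.py 374,312.5,150,130 374,312.5,80,130 374,312.5,38,130
```

```text
[169.8 496.4 238.7] [-179.9   -0.   161.1] q [63. 20. 87.  0. 73. -8.] F [-0.7  0.  -1.1] w 85.3 t 0.1
374,312.5,150,130 -> [-0.1  0.  31.1] [-252.7 -107.8   88.8]
374,312.5,80,130 -> [-0.1  0.  31.1] [-252.7 -107.7  158.8]
374,312.5,38,130 -> [-0.1  0.  31.1] [-252.8 -107.6  200.8]
```

Emit:
{"op": "servo_tool", "data": {"motion": "0 0 31 -253 -108 89 85; 0 0 31 -253 -108 89 85; 0 0 31 -253 -108 89 85; 0 0 31 -253 -108 89 85; 0 0 31 -253 -108 89 85; 0 0 31 -253 -108 89 85; 0 0 31 -253 -108 129 85; 0 0 31 -253 -108 159 85; 0 0 31 -253 -108 180 85; 0 0 31 -253 -108 195 85; 0 0 31 -253 -108 201 85; 0 0 31 -253 -108 201 85", "newtons": 50}}

```text
time_s: 1.6
tool_pos: [0.3741, 0.3124, 0.0379]
orientation: [-179.9, 0.0, 130.1]
wrist_force: [1.1, -0.0, 0.1]
width: 0.0851
```

```bash
python3 go.py 374,312.5,38,130
python3 - <<'E'
from workcell import optics
import cv2
t=optics.camera('top')['pixels'][200:350,150:300]; s=optics.camera('side')['pixels'][120:270,150:300]
cv2.imwrite('pics/p1.png',cv2.hconcat([cv2.resize(a,(400,400)) for a in(t,s)])[:,:,::-1])
E
```

```text
[374.1 312.4  37.9] [-179.9    0.   130.1] q [ 31.  31. 107.  -0.  42.  -9.] F [ 1.1 -0.   0.1] w 85.1 t 1.6
374,312.5,38,130 -> [-0.1  0.   0.1] [ 0.1  0.1 -0.1]
```

View pics/p1.png

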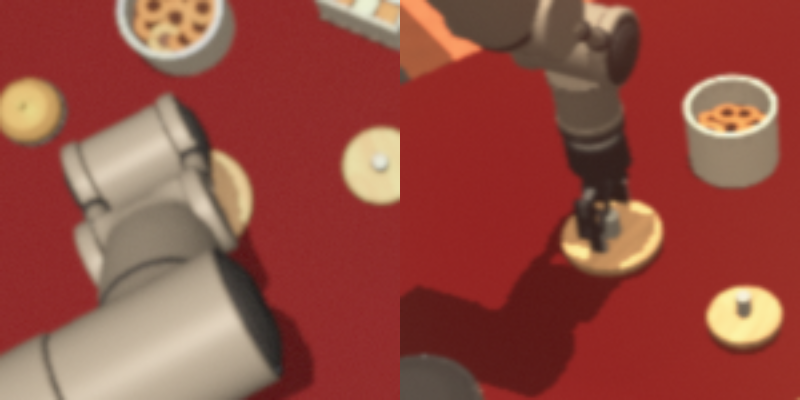

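The side crop shows the open fingers straddling the steel grip of the large lid, at about (605,225) in the crop, clear of the board. I close and lift.

Emit:
{"op": "servo_tool", "data": {"motion": "0 0 0 0 0 0 0; 0 0 0 0 0 0 0; 0 0 0 0 0 0 0; 0 0 0 0 0 0 0; 0 0 0 0 0 0 0; 0 0 0 0 0 0 0; 0 0 0 0 0 -20 0; 0 0 0 0 0 -60 0; 0 0 0 0 0 -110 0; 0 0 0 0 0 -152 0; 0 0 0 0 0 -152 0", "newtons": 50}}

```text
time_s: 3.08
tool_pos: [0.3755, 0.3132, 0.193]
orientation: [179.7, 0.1, 130.1]
wrist_force: [1.0, 0.1, -2.6]
width: 0.0246
```

```bash
python3 go.py 595,351,190,130 595,351,150,130 595,351,127,130
python3 - <<'E'
from workcell import optics
import cv2
from h import *
c=optics.camera('side');t=optics.camera('top');cv2.imwrite('pics/p2.png',cv2.hconcat([t['pixels'][200:350,150:300],c['pixels'][60:210,150:300]])[:,:,::-1].repeat(2,0).repeat(2,1))
P=cloud(c); hsv=cv2.cvtColor(c['pixels'],cv2.COLOR_RGB2HSV)
b=(hsv[...,0]>12)&(hsv[...,0]<32)&(hsv[...,1]>50)&(hsv[...,2]>80)&(P[...,2]>.15)&(P[...,2]<.2)&(np.hypot(P[...,0]-.374,P[...,1]-.312)<.09)
v,u=np.nonzero(b);print(len(u),rect(ray(c,np.c_[u,v],.178)),np.nanmedian(P[b],0))
E
```

```text
[375.5 313.2 193. ] [1.797e+02 1.000e-01 1.301e+02] q [31. 18. 97. -0. 64. -9.] F [ 1.   0.1 -2.6] w 24.6 t 3.08
595,351,190,130 -> [0.3 0.1 0.1] [-112.5  192.2    4.3]
595,351,150,130 -> [0.3 0.1 0.1] [-112.4  192.    44.3]
595,351,127,130 -> [0.3 0.1 0.1] [-112.4  191.8   67.3]
715 (array([372.2, 306.5]), array([129.5, 122.9]), 59.6) [0.36263603 0.29693535 0.17698648]
```

View pics/p2.png

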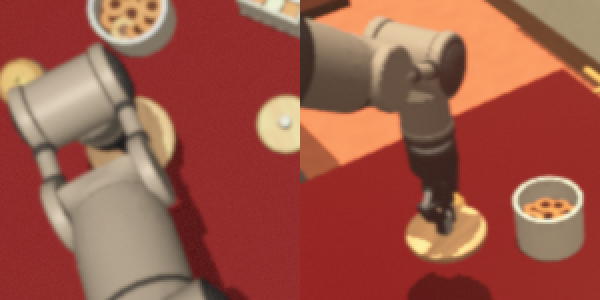

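Lid held level. I carry it over the large canister and lower it.

Emit:
{"op": "servo_tool", "data": {"motion": "0 0 0 -112 192 4 0; 0 0 0 -112 192 4 0; 0 0 0 -112 192 4 0; 0 0 0 -112 192 4 0; 0 0 0 -112 192 4 0; 0 0 0 -112 192 20 0; 0 0 0 -112 192 35 0; 0 0 0 -112 192 45 0; 0 0 0 -112 192 53 0; 0 0 0 -112 192 59 0; 0 0 0 -112 192 62 0; 0 0 0 -112 192 62 0"}}

```text
time_s: 4.68
tool_pos: [0.593, 0.3502, 0.1274]
orientation: [-180.0, 0.0, 130.1]
wrist_force: [2.3, 0.9, -2.9]
width: 0.0246
```

```bash
python3 go.py 595,351,126,130
python3 - <<'E'
from workcell import optics
import cv2
from h import *
c=optics.camera('side');cv2.imwrite('pics/p3.png',cv2.resize(c['pixels'][80:220,200:340],(560,560))[:,:,::-1])
E
```

```text
[593.  350.2 127.4] [-180.     0.   130.1] q [ 24.  42.  66.  -0.  71. -16.] F [ 2.3  0.9 -2.9] w 24.6 t 4.67
595,351,126,130 -> [-0.   0.   0.1] [-0.6  2.   1.4]
```

View pics/p3.png

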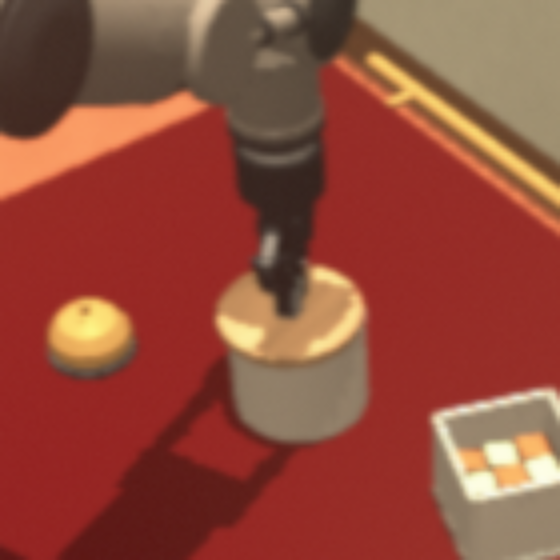

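The board sits over the rim with a near-even overhang. I correct 2 mm, lower to contact, release and rise.

Emit:
{"op": "servo_tool", "data": {"motion": "0 0 0 0 2 0 0; 0 0 0 0 2 1 0; 0 0 0 0 2 2 0; 0 0 0 0 2 3 0; 0 0 0 0 2 3 0"}}

```text
time_s: 5.35
tool_pos: [0.5944, 0.3515, 0.127]
orientation: [180.0, 0.1, 130.1]
wrist_force: [-5.1, -3.5, 11.0]
width: 0.0248
```

Contact at 11 N up, 127 mm. Release and retreat.

Emit:
{"op": "servo_tool", "data": {"motion": "0 0 0 0 0 -1 85; 0 0 0 0 0 -1 85; 0 0 0 0 0 -1 85; 0 0 0 0 0 -1 85; 0 0 0 0 0 -1 85; 0 0 0 0 0 -40 85; 0 0 0 0 0 -90 85; 0 0 0 0 0 -110 85"}}

```text
time_s: 6.35
tool_pos: [0.5952, 0.352, 0.2409]
orientation: [179.7, 0.1, 130.1]
wrist_force: [0.1, -0.3, -0.3]
width: 0.0849
```

```bash
python3 go.py 427,92.5,150,100 427,92.5,80,100 427,92.5,38,100
```

```text
[595.2 352.  240.9] [1.797e+02 1.000e-01 1.301e+02] q [ 24.  38.  57.  -0.  85. -16.] F [ 0.1 -0.3 -0.3] w 84.9 t 6.35
427,92.5,150,100 -> [ 0.4  0.1 30.1] [ -89.8 -296.4   89.4]
427,92.5,80,100 -> [ 0.4  0.1 30.1] [ -89.6 -296.8  159.4]
427,92.5,38,100 -> [ 0.4  0.1 30.1] [ -89.5 -297.   201.4]
```

Emit:
{"op": "servo_tool", "data": {"motion": "0 0 30 -90 -296 89 85; 0 0 30 -90 -296 89 85; 0 0 30 -90 -296 89 85; 0 0 30 -90 -296 89 85; 0 0 30 -90 -296 89 85; 0 0 30 -90 -297 89 85; 0 0 30 -90 -297 129 85; 0 0 30 -90 -297 159 85; 0 0 30 -90 -297 180 85; 0 0 30 -90 -297 195 85; 0 0 30 -90 -297 201 85; 0 0 30 -90 -297 201 85"}}

```text
time_s: 7.85
tool_pos: [0.4278, 0.0924, 0.0384]
orientation: [179.6, -0.0, 100.1]
wrist_force: [-0.4, -0.6, -0.7]
width: 0.0852
```

```bash
python3 go.py
python3 - <<'E'
from workcell import optics
from h import *
c=optics.camera('side');t=optics.camera('top');cv2.imwrite('pics/p4.png',cv2.hconcat([cv2.resize(t['pixels'][140:300,170:330],(400,400)),cv2.resize(c['pixels'][100:260,190:350],(400,400))])[:,:,::-1])
P=cloud(t); hsv=cv2.cvtColor(t['pixels'],cv2.COLOR_RGB2HSV)
b=(hsv[...,0]>12)&(hsv[...,0]<32)&(hsv[...,1]>50)&(hsv[...,2]>80)&(P[...,2]>.1)&(P[...,2]<.125)&(np.hypot(P[...,0]-.594,P[...,1]-.351)<.09)
v,u=np.nonzero(b);print(len(u),rect(ray(t,np.c_[u,v],.114)),np.nanmedian(P[b],0))
E
```

```text
[427.8  92.4  38.4] [179.6  -0.  100.1] q [  2.  27. 115.   0.  37.  -8.] F [-0.4 -0.6 -0.7] w 85.2 t 7.85
1219 (array([589.6, 350. ]), array([128.1, 127.4]), 49.5) [0.58670752 0.34835773 0.1142071 ]
```

View pics/p4.png

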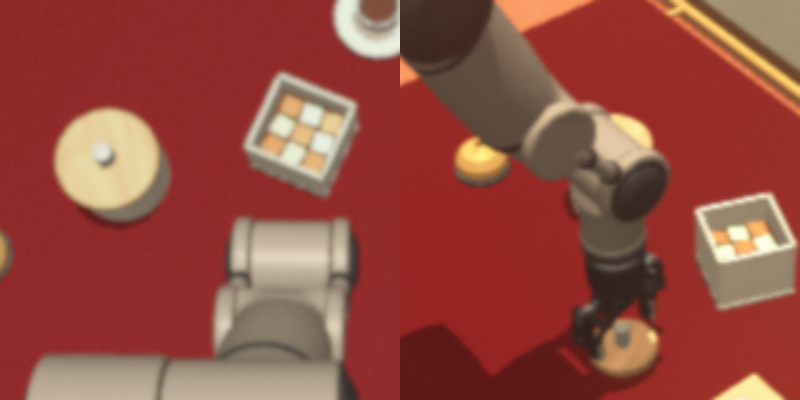

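The large lid sits flat (top at 114 mm), measured about 6 mm off centre toward the robot; I'll re-check it with the side camera later. The fingers straddle the small lid's grip, at (622,335) in the crop. Close and lift.

Emit:
{"op": "servo_tool", "data": {"motion": "0 0 0 0 0 0 0; 0 0 0 0 0 0 0; 0 0 0 0 0 0 0; 0 0 0 0 0 0 0; 0 0 0 0 0 0 0; 0 0 0 0 0 0 0; 0 0 0 0 0 -20 0; 0 0 0 0 0 -60 0; 0 0 0 0 0 -110 0; 0 0 0 0 0 -142 0; 0 0 0 0 0 -142 0"}}

```text
time_s: 9.32
tool_pos: [0.428, 0.0921, 0.1827]
orientation: [179.3, 0.0, 100.1]
wrist_force: [-0.4, 0.1, -1.5]
width: 0.0181
```

```bash
python3 go.py 658,-125,160,100 658,-125,114,100
python3 - <<'E'
from workcell import optics
from h import *
c=optics.camera('side')
P=cloud(c); hsv=cv2.cvtColor(c['pixels'],cv2.COLOR_RGB2HSV)
for z,x,y,k in((.114,.592,.35,'large'),(.168,.428,.092,'small')):
    b=(hsv[...,0]>8)&(hsv[...,0]<32)&(hsv[...,1]>50)&(hsv[...,2]>70)&(abs(P[...,2]-z)<.012)&(np.hypot(P[...,0]-x,P[...,1]-y)<.09)
    v,u=np.nonzero(b);print(k,len(u),rect(ray(c,np.c_[u,v],z)),np.nanmedian(P[b],0))
z=.1
kk=np.zeros((480,640),np.uint8); c0=dict(np.load('side0.npz')); P=cloud(c0); m=(abs(P[...,2]-.098)<.005)&(np.hypot(P[...,0]-.595,P[...,1]-.348)<.075)
v,u=np.nonzero(m);print('can large side',rect(ray(c0,np.c_[u,v],.1)))
E
```

```text
[428.   92.1 182.7] [179.3   0.  100.1] q [  2.  14. 106.   0.  60.  -8.] F [-0.4  0.1 -1.5] w 18.1 t 9.32
658,-125,160,100 -> [0.7 0.  0.1] [-254.2  187.9   25. ]
658,-125,114,100 -> [0.7 0.  0.1] [-254.2  187.4   71. ]
large 103 (array([589. , 343.5]), array([125. ,  92.2]), -36.7) [0.62165119 0.33176572 0.11038009]
small 395 (array([422.4,  80.2]), array([91.6, 83.3]), -22.6) [0.41568881 0.07715132 0.16690104]
can large side (array([597.1, 345.2]), array([123.6, 122.8]), 25.8)
```

Emit:
{"op": "servo_tool", "data": {"motion": "0 0 0 -254 188 25 0; 0 0 0 -254 188 25 0; 0 0 0 -254 188 25 0; 0 0 0 -254 188 25 0; 0 0 0 -254 188 25 0; 0 0 0 -254 188 25 0; 0.7 0 0 -254 187 25 0; 0.7 0 0 -254 187 25 0"}}

```text
time_s: 10.38
tool_pos: [0.655, -0.1238, 0.1569]
orientation: [-179.7, -0.1, 100.2]
wrist_force: [0.3, -0.5, -0.7]
width: 0.0183
```

```bash
python3 go.py 658,-125,140,100 658,-125,114,100
python3 - <<'E'
from workcell import optics
from h import *
c=optics.camera('side');t=optics.camera('top');cv2.imwrite('pics/p5.png',cv2.hconcat([cv2.resize(t['pixels'][140:280,290:430],(400,400)),cv2.resize(c['pixels'][150:290,310:450],(400,400))])[:,:,::-1])
for n,c in(('side',c),('top',t)):
  P=cloud(c); hsv=cv2.cvtColor(c['pixels'],cv2.COLOR_RGB2HSV)
  for z,x,y,k in((.114,.592,.35,'large'),(.148,.655,-.125,'small')):
    b=(hsv[...,0]>8)&(hsv[...,0]<32)&(hsv[...,1]>50)&(hsv[...,2]>70)&(abs(P[...,2]-z)<.01)&(np.hypot(P[...,0]-x,P[...,1]-y)<.08)
    v,u=np.nonzero(b);print(n,k,len(u),rect(ray(c,np.c_[u,v],z)),np.nanmedian(P[b],0)) if len(u)>9 else 0
E
```

```text
[ 655.  -123.8  156.9] [-1.797e+02 -1.000e-01  1.002e+02] q [-17.  38.  69.  -0.  73. -27.] F [ 0.3 -0.5 -0.7] w 18.3 t 10.38
658,-125,140,100 -> [-0.3 -0.1  0.2] [-1.7  2.8 16.9]
658,-125,114,100 -> [-0.3 -0.1  0.2] [-1.8  2.9 42.9]
side large 569 (array([586.2, 330.4]), array([128.9, 114.4]), -12.7) [0.58233327 0.33576989 0.1109858 ]
side small 361 (array([ 644.1, -134.8]), array([86.1, 80.4]), -42.5) [ 0.64257438 -0.13568886  0.14195485]
top large 1209 (array([589.7, 350. ]), array([128.5, 126.9]), 48.0) [0.586954   0.34892337 0.11410036]
top small 25 (array([ 672.6, -128. ]), array([80.1, 13.4]), 71.5) [ 0.6670236  -0.15794959  0.14538569]
```

View pics/p5.png

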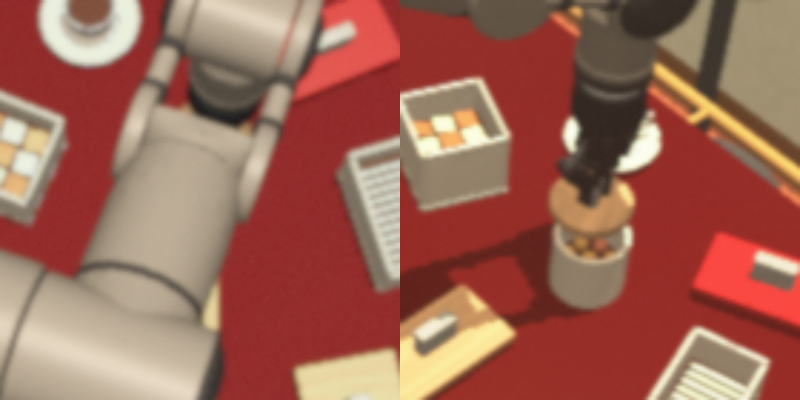

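Small lid held level above its canister, seen at (592,200) in the crop with the mouth just below it. I correct about 3 mm and lower.

Emit:
{"op": "servo_tool", "data": {"motion": "0 0 0 -2 3 10 0; 0 0 0 -2 3 20 0; 0 0 0 -2 3 28 0; 0 0 0 -2 3 35 0; 0 0 0 -2 4 40 0; 0 0 0 -2 4 42 0; 0 0 0 -2 4 44 0; 0 0 0 -2 4 45 0; 0 0 0 -2 4 46 0; 0 0 0 -2 4 46 0"}}

```text
time_s: 11.72
tool_pos: [0.6596, -0.1251, 0.1121]
orientation: [-179.8, -0.0, 100.2]
wrist_force: [-0.1, -0.1, -0.5]
width: 0.0183
```

Emit:
{"op": "servo_tool", "data": {"motion": "0 0 0 0 -2 0 0; 0 0 0 0 -2 1 0; 0 0 0 0 -2 2 0; 0 0 0 0 -2 2 0"}}

```text
time_s: 12.22
tool_pos: [0.6575, -0.1256, 0.112]
orientation: [-179.9, 0.0, 100.2]
wrist_force: [-4.8, 1.6, 10.0]
width: 0.0185
```

```bash
python3 go.py
python3 - <<'E'
from workcell import optics
from h import *
c=optics.camera('side')
P=cloud(c); hsv=cv2.cvtColor(c['pixels'],cv2.COLOR_RGB2HSV)
b=(hsv[...,0]>8)&(hsv[...,0]<32)&(hsv[...,1]>50)&(hsv[...,2]>70)&(abs(P[...,2]-.097)<.006)&(np.hypot(P[...,0]-.658,P[...,1]+.128)<.08)
v,u=np.nonzero(b);print(len(u),rect(ray(c,np.c_[u,v],.097)),np.nanmedian(P[b],0))
cv2.imwrite('pics/p6.png',cv2.resize(c['pixels'][190:280,330:420],(500,500))[:,:,::-1])
E
```

```text
[ 657.5 -125.6  112. ] [-179.9    0.   100.2] q [-17.  41.  71.  -0.  68. -28.] F [-4.8  1.6 10. ] w 18.5 t 12.22
358 (array([ 653. , -128.6]), array([90.5, 89.1]), 28.7) [ 0.6442081  -0.1387297   0.09669294]
```

View pics/p6.png

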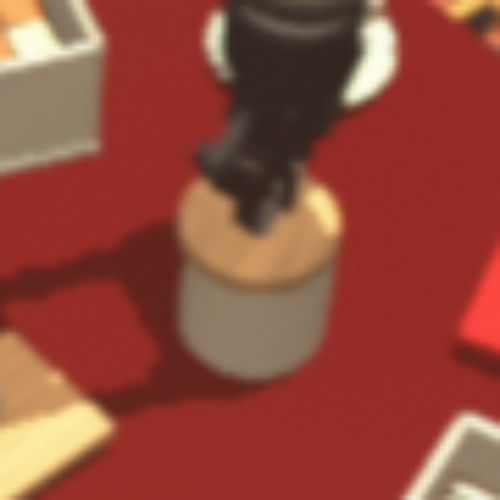

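Seated on the rim, but the same camera puts the lid about 5 mm short in x of the canister (653 vs 659). I lift 4 mm, shift 5 mm and set it down.

Emit:
{"op": "servo_tool", "data": {"motion": "0 0 0 0 0 -4 0; 0 0 0 0 5 -4 0; 0 0 0 0 5 -4 0; 0 0 0 0 5 -1 0; 0 0 0 0 5 0 0; 0 0 0 0 5 0 0; 0 0 0 0 5 -1 85; 0 0 0 0 5 -1 85; 0 0 0 0 5 -1 85; 0 0 0 0 5 -1 85; 0 0 0 0 5 -30 85; 0 0 0 0 5 -90 85"}}

```text
time_s: 13.78
tool_pos: [0.6612, -0.1242, 0.1998]
orientation: [-179.5, -0.2, 100.2]
wrist_force: [0.4, 0.0, 1.0]
width: 0.0853
```

```bash
python3 go.py 454,-99.5,160,91.5 454,-99.5,38,91.5
```

```text
[ 661.2 -124.2  199.8] [-179.5   -0.2  100.2] q [-17.  37.  64.  -0.  79. -27.] F [0.4 0.  1. ] w 85.3 t 13.78
454,-99.5,160,91.5 -> [-0.5 -0.1  8.7] [  60.9 -199.1   41.7]
454,-99.5,38,91.5 -> [-0.5 -0.1  8.7] [  60.6 -198.1  163.7]
```

```bash
python3 go.py 454,-99.5,160,1.5
python3 - <<'E'
from workcell import optics
from h import *
for n in('top','side'):
  c=optics.camera(n);P=cloud(c); hsv=cv2.cvtColor(c['pixels'],cv2.COLOR_RGB2HSV)
  b=(hsv[...,0]>8)&(hsv[...,0]<32)&(hsv[...,1]>50)&(hsv[...,2]>70)&(abs(P[...,2]-.098)<.007)&(np.hypot(P[...,0]-.658,P[...,1]+.128)<.08)
  v,u=np.nonzero(b);print(n,len(u),rect(ray(c,np.c_[u,v],.099)) if len(u)>5 else '')
E
```

```text
[ 661.2 -124.2  199.8] [-179.5   -0.2  100.2] q [-17.  37.  64.  -0.  79. -27.] F [0.4 0.  1. ] w 85.3 t 13.78
454,-99.5,160,1.5 -> [-0.5  0.3 98.7] [  60.9 -199.1   41.7]
top 2 
side 451 (array([ 658.2, -126.4]), array([94.2, 88. ]), 45.8)
```

Small lid now measures within 3 mm of its canister. Next, the oblong lid.

Emit:
{"op": "servo_tool", "data": {"motion": "0 0 99 0 0 -30 85; 0 0 99 61 -199 0 85; 0 0 99 61 -199 20 85; 0 0 99 61 -199 42 85; 0 0 99 61 -199 42 85; 0 0 99 61 -199 42 85; 0 0 99 61 -199 42 85; 0 0 99 61 -199 42 85; 0 0 99 61 -199 42 85; 0 0 99 61 -199 60 85; 0 0 99 61 -199 80 85; 0 0 99 61 -199 90 85"}}

```text
time_s: 15.38
tool_pos: [0.4597, -0.1011, 0.117]
orientation: [179.7, -0.6, 1.2]
wrist_force: [0.1, -1.3, -0.3]
width: 0.0851
```

```bash
python3 go.py 454,-99.5,38,1.5
```

```text
[ 459.7 -101.1  117. ] [179.7  -0.6   1.2] q [-22.  22. 106.  -0.  52.  67.] F [ 0.1 -1.3 -0.3] w 85.1 t 15.38
454,-99.5,38,1.5 -> [ 0.3 -0.6 -0.3] [-6.5 -2.1 78.9]
```

Emit:
{"op": "servo_tool", "data": {"motion": "0.3 -0.6 -0.3 -6 -2 20 85; 0.3 -0.6 -0.3 -6 -2 45 85; 0.3 -0.6 -0.3 -6 -2 65 85; 0.3 -0.6 -0.3 -6 -2 75 85; 0.3 -0.6 -0.3 -6 -2 79 85; 0.3 -0.6 -0.3 -6 -2 79 85; 0.3 -0.6 -0.3 -6 -2 79 0; 0.3 -0.6 -0.3 -6 -2 79 0; 0.3 -0.6 -0.3 -6 -2 79 0; 0.3 -0.6 -0.3 -6 -2 79 0; 0.3 -0.6 -0.3 -6 -2 79 0; 0.3 -0.6 -0.3 -6 -2 79 0"}}

```text
time_s: 16.88
tool_pos: [0.4545, -0.0995, 0.0381]
orientation: [-180.0, 0.0, 1.5]
wrist_force: [0.1, 0.6, 2.9]
width: 0.0174
```

```bash
python3 go.py 454,-99.5,150,1.5 600,-348.5,150,18.8
python3 - <<'E'
from workcell import optics
from h import *
c=optics.camera('side')
cv2.imwrite('pics/p7.png',cv2.resize(c['pixels'][210:310,270:370],(500,500))[:,:,::-1])
E
```

```text
[454.5 -99.5  38.1] [-180.     0.     1.5] q [-22.  30. 110.   0.  40.  67.] F [0.1 0.6 2.9] w 17.4 t 16.88
454,-99.5,150,1.5 -> [-0.  0.  0.] [-6.000e-01 -1.000e-01 -1.119e+02]
600,-348.5,150,18.8 -> [ -0.    0.  -17.3] [ 138.8  252.7 -112.1]
```

View pics/p7.png

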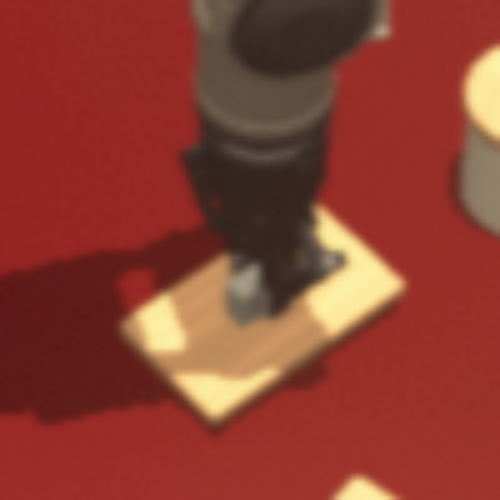

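Gripped on the bar (width 17.4), lid flat. Lift and carry to the oblong canister.

Emit:
{"op": "servo_tool", "data": {"motion": "0 0 0 0 0 -20 0; 0 0 0 0 0 -60 0; 0 0 0 0 0 -105 0; 0 0 -9 70 126 -112 0; 0 0 -17 139 253 -112 0; 0 0 -17 139 253 -112 0; 0 0 -17 139 253 -112 0; 0 0 -17 139 253 -112 0; 0 0 -17 139 253 -112 0; 0 0 -17 139 253 -100 0; 0 0 -17 139 253 -90 0; 0 0 -17 139 253 -85 0"}}

```text
time_s: 18.42
tool_pos: [0.5997, -0.3475, 0.1218]
orientation: [-179.9, 0.1, 18.6]
wrist_force: [0.2, 0.5, -1.5]
width: 0.0172
```

```bash
python3 go.py 600,-348.5,106,18.8
python3 - <<'E'
from workcell import optics
from h import *
for n in('side','top'):
  c=optics.camera(n)
  if n=='side': cv2.imwrite('pics/p8.png',cv2.resize(c['pixels'][220:340,350:470],(500,500))[:,:,::-1])
  P=cloud(c); hsv=cv2.cvtColor(c['pixels'],cv2.COLOR_RGB2HSV)
  b=(hsv[...,0]>8)&(hsv[...,0]<32)&(hsv[...,1]>50)&(hsv[...,2]>70)&(abs(P[...,2]-.109)<.01)&(np.hypot(P[...,0]-.6,P[...,1]+.35)<.11)
  v,u=np.nonzero(b);print(n,len(u),rect(ray(c,np.c_[u,v],.111)),np.nanmedian(P[b],0))
E
```

```text
[ 599.7 -347.5  121.8] [-1.799e+02  1.000e-01  1.860e+01] q [-36.  43.  66.   0.  71.  35.] F [ 0.2  0.5 -1.5] w 17.2 t 18.43
600,-348.5,106,18.8 -> [-0.1  0.1 -0.2] [-0.   1.  15.8]
side 921 (array([ 595.2, -353.3]), array([158.4,  92. ]), 18.4) [ 0.56781485 -0.36645863  0.10767544]
top 67 (array([ 598. , -344.9]), array([158.6,  83.4]), 21.1) [ 0.65892328 -0.33331149  0.10973385]
```

View pics/p8.png

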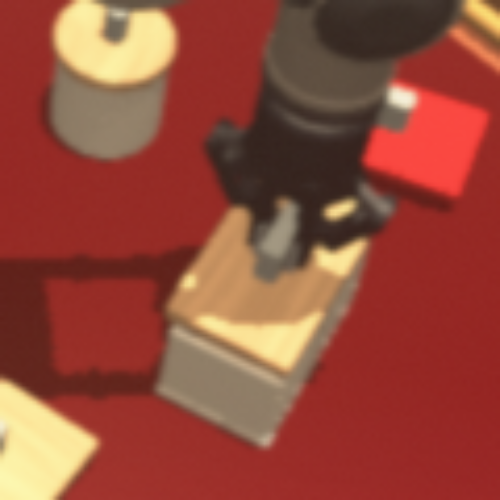

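Side view: the held lid is clean in outline, 158×92 at (595.2,−353.3), angle 18.4°. The canister is at (601.2,−352), so I shift 6 mm along the long side and lower.

Emit:
{"op": "servo_tool", "data": {"motion": "0 0 0 6 1 0 0; 0 0 0 6 1 5 0; 0 0 0 6 1 9 0; 0 0 0 6 1 12 0; 0 0 0 6 1 14 0; 0 0 0 6 1 15 0; 0 0 0 6 1 16 0; 0 0 0 6 1 17 0; 0 0 0 6 1 17 0"}}

```text
time_s: 19.65
tool_pos: [0.6059, -0.347, 0.1062]
orientation: [-179.9, 0.1, 18.6]
wrist_force: [-3.0, 2.6, 5.7]
width: 0.0173
```

Contact at 106 mm, as expected. I release and retreat.

Emit:
{"op": "servo_tool", "data": {"motion": "0 0 0 0 0 0 85; 0 0 0 0 0 -1 85; 0 0 0 0 0 -1 85; 0 0 0 0 0 -1 85; 0 0 0 0 0 -1 85; 0 0 0 0 0 -30 85; 0 0 0 0 0 -80 85; 0 0 0 0 0 -100 85"}}

```text
time_s: 20.65
tool_pos: [0.607, -0.3477, 0.21]
orientation: [179.8, -0.1, 18.6]
wrist_force: [0.6, -0.0, -0.5]
width: 0.0852
```

```bash
python3 go.py 375,-304,120,13 375,-304,38,13
python3 - <<'E'
from workcell import optics
from h import *
for n in('side',):
  c=optics.camera(n)
  P=cloud(c); hsv=cv2.cvtColor(c['pixels'],cv2.COLOR_RGB2HSV)
  b=(hsv[...,0]>8)&(hsv[...,0]<32)&(hsv[...,1]>50)&(hsv[...,2]>70)&(abs(P[...,2]-.092)<.008)&(np.hypot(P[...,0]-.6,P[...,1]+.35)<.11)
  v,u=np.nonzero(b);print(n,len(u),rect(ray(c,np.c_[u,v],.094)),np.nanmedian(P[b],0))
E
```

```text
[ 607.  -347.7  210. ] [ 1.798e+02 -1.000e-01  1.860e+01] q [-36.  40.  58.  -0.  82.  35.] F [ 0.6 -0.  -0.5] w 85.2 t 20.65
375,-304,120,13 -> [ 0.2 -0.1  5.6] [-206.2 -115.6   89.2]
375,-304,38,13 -> [ 0.2 -0.1  5.6] [-206.3 -115.8  171.2]
side 1320 (array([ 602.5, -352.2]), array([166.5,  92.5]), 18.5) [ 0.59655136 -0.35566139  0.09231503]
```

Oblong measures within about 1.5 mm (the 166 mm length includes some side face). Next, the square lid.

Emit:
{"op": "servo_tool", "data": {"motion": "0 0 5.6 -60 -34 0 85; 0 0 5.6 -120 -68 30 85; 0 0 5.6 -206 -116 89 85; 0 0 5.6 -206 -116 89 85; 0 0 5.6 -206 -116 89 85; 0 0 5.6 -206 -116 89 85; 0 0 5.6 -206 -116 120 85; 0 0 5.6 -206 -116 145 85; 0 0 5.6 -206 -116 160 85; 0 0 5.6 -206 -116 168 85; 0 0 5.6 -206 -116 171 85; 0 0 5.6 -206 -116 171 85"}}

```text
time_s: 22.2
tool_pos: [0.3764, -0.3046, 0.0399]
orientation: [179.7, -0.3, 13.0]
wrist_force: [0.1, 0.1, 0.2]
width: 0.085
```

```bash
python3 go.py 375,-304,38,13
```

```text
[ 376.4 -304.6   39.9] [179.7  -0.3  13. ] q [-48.  31. 108.   0.  41.  29.] F [0.1 0.1 0.2] w 85.0 t 22.2
375,-304,38,13 -> [ 0.3 -0.3 -0. ] [-1.2 -0.9  1.9]
```

Emit:
{"op": "servo_tool", "data": {"motion": "0.3 -0.3 0 -1 -1 2 85; 0.3 -0.3 0 -1 -1 2 0; 0.3 -0.3 0 -1 -1 2 0; 0.3 -0.3 0 -1 -1 2 0; 0.3 -0.3 0 -1 -1 2 0; 0.3 -0.3 0 -1 -1 2 0; 0.3 -0.3 0 -1 -1 2 0; 0.3 -0.3 0 -1 -1 -20 0; 0.3 -0.3 0 -1 -1 -60 0; 0.3 -0.3 0 -1 -1 -105 0; 0.3 -0.3 0 -1 -1 -125 0; 0.3 -0.3 0 -1 -1 -125 0"}}

```text
time_s: 23.7
tool_pos: [0.3749, -0.3038, 0.1658]
orientation: [179.8, -0.0, 13.0]
wrist_force: [-0.6, -0.5, -2.6]
width: 0.0232
```

```bash
python3 go.py 653,110,162,-21
```

```text
[ 374.9 -303.8  165.8] [179.8  -0.   13. ] q [-48.  20. 100.  -0.  60.  29.] F [-0.6 -0.5 -2.6] w 23.2 t 23.7
653,110,162,-21 -> [ 0.1 -0.1 34. ] [ 363.9 -340.8    3. ]
```

Emit:
{"op": "servo_tool", "data": {"motion": "0 0 34 364 -341 3 0; 0 0 34 364 -341 3 0; 0 0 34 364 -341 3 0; 0 0 34 364 -341 3 0; 0 0 34 364 -341 3 0; 0 0 34 364 -341 3 0; 0 0 34 364 -341 3 0; 0 0 34 364 -341 3 0; 0 0 34 364 -341 3 0; 0 0 34 364 -341 12 0; 0 0 34 364 -341 20 0; 0 0 34 364 -341 25 0"}}

```text
time_s: 25.2
tool_pos: [0.6521, 0.1089, 0.1385]
orientation: [179.8, 0.0, -21.1]
wrist_force: [0.3, -0.6, -1.6]
width: 0.0234
```

```bash
python3 go.py 653,110,121,-21
python3 - <<'E'
from workcell import r,optics
from h import *
z=r.state()['tool_pos'][2]-.012
c=optics.camera('side')
cv2.imwrite('pics/p9.png',cv2.resize(c['pixels'][130:250,270:390],(500,500))[:,:,::-1])
P=cloud(c); hsv=cv2.cvtColor(c['pixels'],cv2.COLOR_RGB2HSV)
b=(hsv[...,0]>8)&(hsv[...,0]<32)&(hsv[...,1]>50)&(hsv[...,2]>70)&(abs(P[...,2]-z+.0025)<.008)&(np.hypot(P[...,0]-.65,P[...,1]-.107)<.1)
v,u=np.nonzero(b);R=ray(c,np.c_[u,v],z);print(len(u),rect(R),np.nanmedian(P[b],0)); np.save('R.npy',R)
c=dict(np.load('side0.npz'));P=cloud(c);m=(abs(P[...,2]-.0925)<.005)&(np.hypot(P[...,0]-.648,P[...,1]-.105)<.09)
v,u=np.nonzero(m);print('can',rect(ray(c,np.c_[u,v],.095)))
E
```

```text
[652.1 108.9 138.5] [179.8   0.  -21.1] q [  3.  39.  71.  -0.  70. 114.] F [ 0.3 -0.6 -1.6] w 23.4 t 25.2
653,110,121,-21 -> [ 0.2  0.  -0.1] [ 0.5 -1.4 17.5]
712 (array([649.7,  98.2]), array([123.5, 117.4]), 68.5) [0.64129927 0.08843689 0.12396994]
can (array([647.9, 104.3]), array([115.9, 110.9]), 68.7)
```

View pics/p9.png

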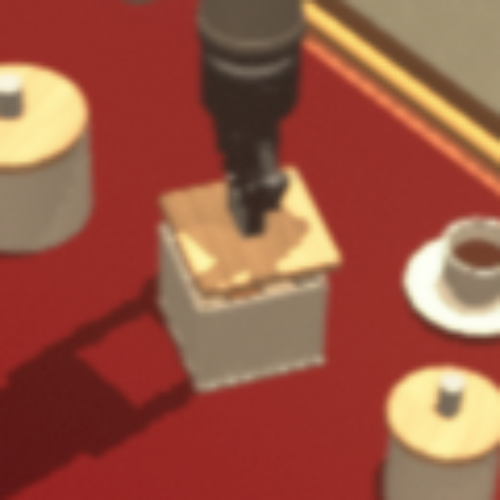

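The square lid is held level and parallel (68.5° vs 68.7°) about 17 mm above the rim, slightly off to the right in the crop: right corner (340,262), canister's (325,283). I shift about 3 mm and 2 mm, then lower.

Emit:
{"op": "servo_tool", "data": {"motion": "0 0 0 -3 -2 0 0; 0 0 0 -3 -2 5 0; 0 0 0 -3 -2 9 0; 0 0 0 -3 -2 12 0; 0 0 0 -3 -2 14 0; 0 0 0 -3 -2 15 0; 0 0 0 -3 -2 16 0; 0 0 0 -3 -2 17 0; 0 0 0 -3 -2 18 0; 0 0 0 -3 -2 18 0"}}

```text
time_s: 26.5
tool_pos: [0.6501, 0.1118, 0.1212]
orientation: [179.8, -0.0, -21.1]
wrist_force: [-3.3, -1.2, 5.7]
width: 0.0233
```

Emit:
{"op": "servo_tool", "data": {"motion": "0 0 0 0 0 0 85; 0 0 0 0 0 -1 85; 0 0 0 0 0 -1 85; 0 0 0 0 0 -1 85; 0 0 0 0 0 -1 85; 0 0 0 0 0 -30 85; 0 0 0 0 0 -80 85; 0 0 0 0 0 -115 85; 0 0 0 150 240 -115 85; 0 0 0 150 240 -115 85; 0 0 0 150 240 -115 85; 0 0 0 150 240 -115 85"}}

```text
time_s: 28.0
tool_pos: [0.6976, -0.1353, 0.237]
orientation: [179.8, -0.0, -21.1]
wrist_force: [0.7, -0.4, 0.8]
width: 0.085
```

```bash
python3 go.py 430,-60,250,60
```

```text
[ 697.6 -135.3  237. ] [179.8  -0.  -21.1] q [-17.  41.  52.  -0.  87.  94.] F [ 0.7 -0.4  0.8] w 85.0 t 28.0
430,-60,250,60 -> [  0.1   0.1 -81.1] [-276.7   26.2  -13.1]
```

Emit:
{"op": "servo_tool", "data": {"motion": "0 0 0 -290 35 -30 85; 0 0 0 -290 35 -30 85; 0 0 0 -290 35 -30 85; 0 0 0 -290 35 -30 85; 0 0 0 -290 35 -30 85; 0 0 0 -290 35 -30 85"}}

```text
time_s: 28.75
tool_pos: [0.4125, -0.0627, 0.2679]
orientation: [179.8, -0.1, -21.1]
wrist_force: [1.3, -0.2, 1.2]
width: 0.0854
```

```bash
python3 go.py
python3 - <<'E'
from workcell import r,optics
from h import *
CAN=dict(large=(100,595.2,352.3),square=(95,648.2,111),small=(85,657.7,-123.7),oblong=(80,600,-346.8))
for n in('top','side'):
  c=optics.camera(n); cv2.imwrite(f'pics/f_{n}.png',c['pixels'][:,:,::-1])
  P=cloud(c); hsv=cv2.cvtColor(c['pixels'],cv2.COLOR_RGB2HSV); dz=0 if n=='top' else .0025
  c0=dict(np.load(n+'0.npz')); P0=cloud(c0)
  for k,(h,x,y) in CAN.items():
    z=h/1000+.014; y=y-(n=='side')*5.5; near=lambda P:np.hypot(P[...,0]-x/1000,P[...,1]-y/1000)<.095
    m=near(P)&(P[...,2]>z-dz-.006)&(P[...,2]<z+.006); R=ray(c,np.argwhere(m)[:,::-1],z)
    m0=near(P0)&(abs(P0[...,2]-h/1000+dz)<.006); R0=ray(c0,np.argwhere(m0)[:,::-1],h/1000)
    a,b=rect(R),rect(R0); print(n,k,a,b,'off',a[0]-b[0],'z',np.nanmedian(P[m][:,2]).round(4),'slopes',np.linalg.lstsq(np.c_[P[m][:,:2],np.ones(m.sum())],P[m][:,2],rcond=None)[0][:2].round(3))
  for uv in [(161,241),(497,252)] if n=='top' else [(222,163),(442,375)]:
    a,b=[cv2.cvtColor(i['pixels'],cv2.COLOR_RGB2GRAY)[uv[1]-35:uv[1]+35,uv[0]-35:uv[0]+35].astype(float) for i in(c0,c)]
    print('bell/tongs shift px',cv2.phaseCorrelate(a,b))
E
```

```text
[412.5 -62.7 267.9] [ 1.798e+02 -1.000e-01 -2.110e+01] q [-19.   7. 100.  -0.  73.  92.] F [ 1.3 -0.2  1.2] w 85.4 t 28.75
top large (array([589.6, 349.9]), array([128.5, 126.9]), 48.0) (array([594.4, 351.7]), array([122.8, 122.3]), -2.4) off [-4.8 -1.8] z 0.1141 slopes [-0.006 -0.001]
top square (array([649.1, 109.2]), array([116.5, 116.4]), -20.9) (array([648.8, 110.8]), array([110.6, 110.6]), -20.9) off [ 0.3 -1.6] z 0.1094 slopes [ 0.002 -0.   ]
top small (array([ 658.4, -122.6]), array([87.2, 87.1]), -87.6) (array([ 657.7, -123.7]), array([84.6, 81.2]), 1.8) off [0.7 1.1] z 0.0993 slopes [-0.007 -0.002]
top oblong (array([ 604.8, -346.6]), array([158.2,  93.2]), 18.3) (array([ 600.3, -346.9]), array([152.5,  88.6]), 18.8) off [4.5 0.3] z 0.0945 slopes [-0.004  0.005]
bell/tongs shift px ((-0.7520889084569902, 0.19127523505829913), 0.846019249260009)
bell/tongs shift px ((0.08196412897048333, -0.05148417797352067), 0.8802507504056111)
side large (array([583.5, 347.6]), array([130.7, 109.8]), 55.9) (array([593.7, 342.5]), array([124.6, 122.7]), 51.5) off [-10.2   5.1] z 0.111 slopes [ 0.002 -0.005]
side square (array([648.5, 102.2]), array([122.6, 116.9]), 68.6) (array([647.2, 102.5]), array([119.8, 110.9]), 68.7) off [ 1.3 -0.3] z 0.1065 slopes [0.006 0.001]
side small (array([ 658.4, -126.2]), array([93.5, 88.1]), 45.8) (array([ 658.2, -128.9]), array([87.4, 85.9]), 1.6) off [0.2 2.7] z 0.097 slopes [-0.001 -0.01 ]
side oblong (array([ 604.2, -351.7]), array([163. ,  92.5]), 18.5) (array([ 599.9, -352.5]), array([157.2,  86.3]), 18.8) off [4.3 0.8] z 0.0922 slopes [ 0.003 -0.001]
bell/tongs shift px ((-0.4638803878594402, -0.5113131827358828), 0.5710687767282907)
bell/tongs shift px ((-0.005477162378277001, -0.04194296010927445), 0.9857808167972372)
```

View pics/f_top.png

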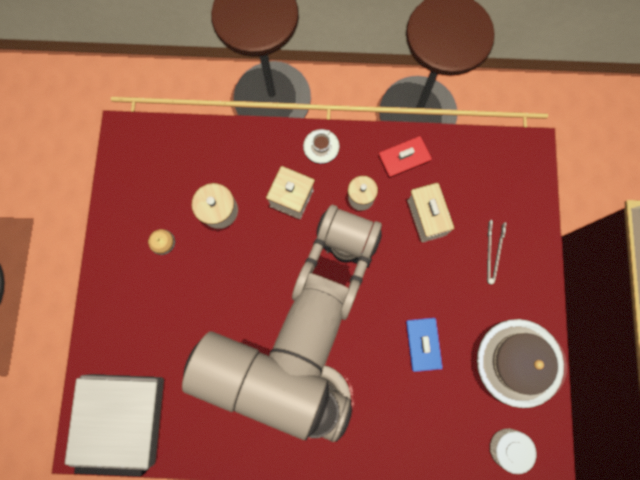

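The top view shows all four lids seated: centres within about 5 mm of their canisters (limit 12 mm), heights within 0.5 mm, tilt under 0.01 rad. The bell and tongs look unmoved. The arm is clear, so I hand in.

```bash
python3 -c "
from workcell import r
print(r.sign_off())"
```

```text
the job is handed in; nothing more can be done
None
```

All four lids are on their own canisters and the job is handed in, at about 29 s of robot time. The hand-in reports no verdict. The last top-camera check gave:

| Lid | Off centre (limit 12 mm) | Top above rim (14 mm when seated) |
|---|---|---|
| large | about 5 mm | 14.1 mm |
| square | about 2 mm | 14.4 mm |
| small | about 1 mm | 14.3 mm |
| oblong | about 4.5 mm | 14.5 mm |

- **Level and alignment:** all four are level within about 0.01 rad. The square and oblong sides are within 0.5° of their canisters'.
- **Bell and tongs:** both moved less than 1 pixel in the images (2–3 mm at most).
- **Adjustments:** I shifted the small, oblong and square lids by 3–6 mm before release, after measuring each against its canister. I left the large lid's 5 mm offset because it is well inside the limit.
- **Disagreements:** the side camera reads about 5 mm lower in y and 2.5 mm lower in z than the top one, so I compared lid with canister within each camera. It agreed for three lids. For the large lid it gave about 11 mm off, but that outline was incomplete (110 × 131 mm), so I trusted the two matching top readings.

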